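# Re-pin a rooftop cabinet door half open

### The arm

A 6-joint arm with a two-finger parallel gripper is mounted at the origin on the work surface. World frame = base frame: x ahead of the robot, y to its left, z up, the work surface at z = 0. Lengths are in m, angles in rad, forces in N, time in s.
With the tool pointing down it reaches from about 0.375 to 0.925 m from the base axis. Payload 5.7 kg.
Tool frame: the origin (TCP) lies between the finger pads; the fingertips stand 19 mm ahead of it and the grasp point (between the pads) is the TCP; z points along the fingers, x is the direction in which the jaws open and shut, and the axes are right-handed (so a half turn about z gives the same grasp; the last joint's range is limited). The gripper opens to 85 mm and grips with 20 to 120 N. Pads are 22 mm wide; open, the fingers measure 114 mm over their backs; the gripper's body (76 mm by 85 mm) begins 54 mm behind the grasp point. The pads swing forward as they close: fully open they stand 13 mm farther back than shut.
Start: joints at [-1.232, 0.359, 1.51, -0, 1.272, -0.115], TCP at [0.263, -0.539, 0.214] pointing down, gripper open.
Joint ranges: [-2.97, 2.97], [-1.01, 2.36], [0.21, 2.38], [-0.96, 4.11], [0.2, 2.71], [-2.98, 2.98]. Speed limits (rad/s): [2.39, 2.39, 3.14, 3.14, 3.14, 3.14].

### API

Orientations are given as a rotation vector (axis times angle).
In Python, from bench import ctrl gives the robot as it stands.
- The arm moves only by the tool drive_tool, never from a script. Its argument "targets" is a list of rows, each an object of numbers: "dx", "dy", "dz": the shift along the tool's x, y, z each as a share of 40 cm, from -1 to 1; "rx", "ry", "rz": the turn, a rotation vector about the tool's x, y, z each as a share of 45 degrees, from -1 to 1; "fingers": the closure in counts, from 0 (fully open) to 255 (shut). A call has 1 to 12 rows; each row is the pose to reach, as a shift and turn from the pose measured when the call began, along the tool's axes at that moment; what a row does not reach only later rows make up. A row lasts 1/10 s, in which the tool goes at most 50 mm and 8.59 degrees, less where a joint would pass 70% of its speed; a pose out of reach is approached as far as the arm can. A call with a number of a shift or a turn outside -1 to 1 is refused whole. A call with a gripper value outside its range is refused whole. The fingers move at their own pace and stop on an object; "force" is the grip in N (left out, the last holds). Time passes only in rows, so rows that repeat a pose let the fingers close. It gives the time, the measured TCP pose, the force and the opening at its end, in the units of the state.
- ctrl.get_obs(): the state, without advancing time (a new reading comes with each control period).
- ctrl.read_camera(name): name is "scene" or "top" or "wrist"; returns (picture, depth): 420x560x3 uint8, blue, green, red; 420x560 float32, m along the optical axis (not along the pixel's ray), 0 where there is no reading.
- ctrl.camera_model(name): a dict with "fx", "fy", "cx", "cy" (pixels), "rvec" (rotation vector, rad) and "tvec" (3), from world to camera coordinates, as OpenCV has them; the wrist camera has in their place "mount" (4x4, takes a point from camera to tool coordinates, whose origin is the TCP and whose axes are the tool frame's). Camera axes: x right, y down, z forward; pixel columns grow to the right and rows downward; lengths in m; the calibration is good to about 2 mm. A picture is of the moment at which its call begins: read the wrist's pose just before it. camera_model takes no time and is no camera call.
- ctrl.close_job(): hands the job in, once; it reports no verdict.
The state is a dict: "time_s": time; "qpos": joint angles; "joint_velocities": joint speeds; "joint_efforts": joint torques, N m; "tcp_pos": TCP position; "orientation": TCP orientation; "contact_force": force on the tool from outside, world axes, zero at the start; "moment": the same for the moment, N m; "opening": opening from 0.0 (shut) to 1.0 (fully open).
Only numpy, scipy, OpenCV 4.12 (cv2) and the standard library are available. Lean on these libraries where they do the work, as an engineer would, in place of code of your own. Each camera call takes 0.05 s, during which the arm holds its last target. There are 200 camera calls.

### The job

The wind stay on the white cabinet holds its door wide open. Pull the spring knob up so the pin leaves its slot, swing the door inwards to the next slot (the middle one, door half open) without going past it, and let the knob go so that the pin snaps fully home there.

Things in the scene. Friction and masses are not known exactly. Their poses are not given: they have to be found in the camera images.
- cabinet: White plastic cabinet, 120 (x) by 300 (y) by 200 mm high, fixed; origin at the centre of its underside, open side to its +x, z up. Door hinge axis: x +70, y +140 mm. Its top carries a steel stay plate, a sector of 145 mm radius round the hinge (top 210 mm up), with 3 slots 120 mm from the hinge, 45 degrees apart, 32 mm long on the arc: door shut, half open, wide open.
- knob (a point): Centre of the spring knob: an upright black cylinder, 30 mm diameter, 34 mm high, centre 265 mm above the slab when home, 120 mm from the hinge on a flat 24 mm wide arm fixed to the door above the plate. Below it: a collar (24 mm diameter, top at 238 mm) and the 10 mm pin. It moves up and down and round the hinge with the door. The low cap on the hinge itself (top 236 mm) is not the knob.
- door (a joint): Door angle about its upright hinge, rad: 0 shut (arm points from the hinge to the cabinet's -y), growing anticlockwise from above; 0.785 half open (middle slot), 1.571 wide open (arm to the cabinet's +x). With the pin home there is about 0.09 play either way. Slight friction keeps the door where it is left.
- plunger (a joint): Lift of knob and pin, m: 0 pin fully home in a slot, 0.012 pin resting on the plate between slots, 0.024 upper stop. The pin clears the plate above 0.013. A spring presses it down with 3 N at 0 and 6.6 N at the stop.

How it is judged:
On the way, in this order (a step that is already met when the one before it is completed fails the run):
1. the pin is pulled out of the wide-open slot with the door still there (value of joint plunger above 0.01 m and value of joint door above 1.4 rad), for 0.1 s.
2. the pin is home in the middle slot (value of joint plunger below 0.003 m and value of joint door between 0.655 and 0.915 rad), for 0.2 s.
At the end, for the whole second after the job is handed in: The door stands at rest half open (0.785 rad, within 0.13 rad) and the knob is let go with the pin home in the middle slot (lift under 3 mm) (all of step 2 and velocity of joint door between -0.05 and 0.05 rad/s); the robot touches nothing.
It fails at once if the door is swung well past the middle slot towards shut (below 0.45 rad) (value of joint door below 0.45 rad).
It also fails if it takes over 35 s, if anything falls off the work surface, if the arm or the gripper's body presses on something with over 40 N, if the wrist force passes 120 N, or if a joint passes its speed limit or range.

## Working session

There is one attempt and no reset: what is moved stays moved. The work goes in short steps, Python scripts to look and compute and a tool call to move; the robot and the scene stay as the last step left them, time stands still between calls to the robot, and variables do not carry over. Pictures are saved under pics/ and viewed, and the job is handed in when it is done.

Besides the shell and the picture viewer there is one more tool, called after "Request:" as name([rows], argument=value, ...), one row to a line, values as JSON. drive_tool: Moves the arm, as the interface text tells. Its arguments: {"type":"object","properties":{"targets":{"type":"array"},"force":{"type":"number"}},"required":["targets"]}

```bash
mkdir -p pics
cat > h.py <<'E'
import numpy as np, cv2
from scipy.spatial.transform import Rotation as R
from bench import ctrl
def world(cam,depth,pts,obs=None):
    m=ctrl.camera_model(cam); out=[]
    for u,v in pts:
        p=depth[v-1:v+2,u-1:u+2]; z=np.median(p[p>0]) if (p>0).any() else 0
        c=np.array([(u-m['cx'])/m['fx']*z,(v-m['cy'])/m['fy']*z,z])
        if 'mount' in m:
            t=(np.array(m['mount'])@np.append(c,1))[:3]
            out.append(R.from_rotvec(obs['orientation']).apply(t)+obs['tcp_pos'])
        else:
            out.append(R.from_rotvec(np.ravel(m['rvec'])).inv().apply(c-np.ravel(m['tvec'])))
    return np.array(out)
E
python3 - <<'E'
from h import *
print(ctrl.get_obs())
for c in('scene','top'):
    p,d=ctrl.read_camera(c); cv2.imwrite(f'pics/{c}0.png',p); np.save(f'{c}0.npy',d)
E
```

```text
{'time_s': 0.0, 'qpos': array([-1.23207480e+00,  3.59484005e-01,  1.51144916e+00,  4.80928080e-07,
        1.27251479e+00, -1.15080663e-01]), 'joint_velocities': array([ 0.00143432,  0.00106494,  0.00098876, -0.00165928,  0.00022263,
       -0.00164943]), 'joint_efforts': array([ 4.00495246e-04, -5.27621770e+01, -2.78619128e+01, -1.41823002e-04,
        1.32300606e-02,  1.72785997e-05]), 'tcp_pos': array([ 0.26279256, -0.53858115,  0.21305977]), 'orientation': array([-2.66325289e+00,  1.66415466e+00,  2.27651060e-03]), 'contact_force': array([ 0.95467371,  0.33062094, -0.0360496 ]), 'moment': array([-0.02856386, -0.01526246,  0.03877288]), 'opening': 1.0002793651976285}
```

View pics/scene0.png

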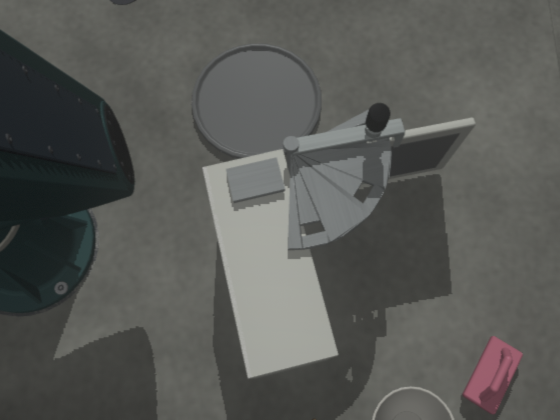

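View pics/top0.png

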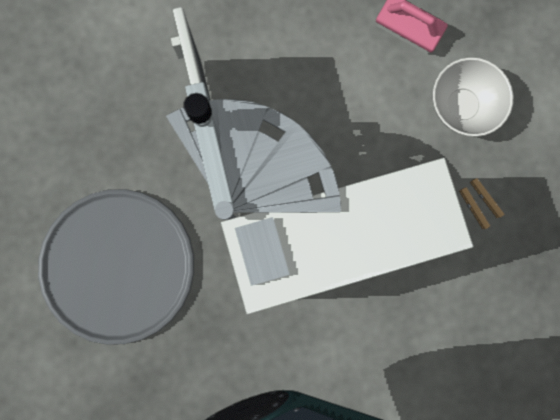

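Top view: the knob is at (197,108) and the hinge cap at (224,209). The cabinet's top corners are (222,222), (445,160), (472,247) and (247,313).

Run:
```python
from h import *
np.set_printoptions(precision=4,suppress=True)
d=np.load('top0.npy'); print(world('top',d,[(197,107),(193,104),(201,110),(224,209),(225,225),(442,163),(468,244),(250,309),(272,130),(317,185)]))
d=np.load('scene0.npy'); print(world('scene',d,[(379,110),(291,144)]))
p=cv2.imread('pics/top0.png')[60:240,140:360]; cv2.imwrite('pics/crop.png',cv2.resize(p,None,fx=3.3,fy=3.3,interpolation=2))
o=ctrl.get_obs(); print(R.from_rotvec(o['orientation']).as_matrix())
m=ctrl.camera_model('top'); print(m); print(ctrl.camera_model('wrist')['mount'])
```

```text
[[ 0.5722  0.1299  0.2827]
 [ 0.5754  0.1343  0.2837]
 [ 0.5684  0.1252  0.2835]
 [ 0.4594  0.1035  0.2365]
 [ 0.4423  0.1053  0.2018]
 [ 0.5195 -0.1758  0.2002]
 [ 0.4143 -0.2045  0.2011]
 [ 0.3364  0.0745  0.2008]
 [ 0.6143  0.0428  0.0016]
 [ 0.5204 -0.0311  0.0011]]
[[0.5747 0.1319 0.2825]
 [0.4589 0.1006 0.2359]]
[[ 0.4384 -0.8988 -0.0006]
 [-0.8988 -0.4384  0.0016]
 [-0.0017 -0.0002 -1.    ]]
{'fx': 528.9543531818413, 'fy': 528.9543531818413, 'cx': 278.72860646948106, 'cy': 209.54285506302753, 'rvec': array([ 2.1681, -2.1951,  0.1208]), 'tvec': array([0.0395, 0.4776, 0.8336])}
[[ 1.     -0.0008  0.0005  0.0008]
 [ 0.0006  0.9504  0.3109 -0.0792]
 [-0.0008 -0.3109  0.9504 -0.1594]
 [ 0.      0.      0.      1.    ]]
```

View pics/crop.png

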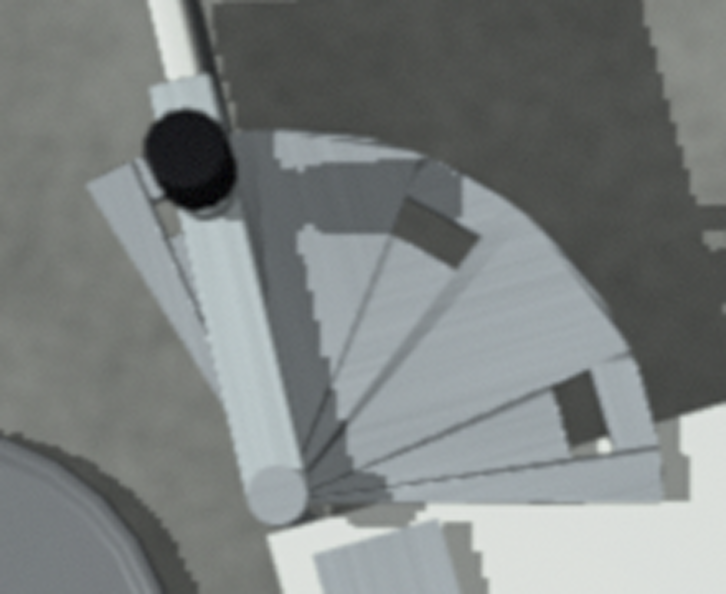

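Request:
drive_tool([
  {"dx":0,"dy":0,"dz":-0.35,"fingers":0},
  {"dx":0,"dy":0,"dz":-0.35,"fingers":0},
  {"dx":-0.15,"dy":-0.18,"dz":-0.35,"fingers":0},
  {"dx":-0.58,"dy":-0.72,"dz":-0.35,"fingers":0},
  {"dx":-0.58,"dy":-0.72,"dz":-0.35,"fingers":0},
  {"dx":-0.58,"dy":-0.72,"dz":-0.35,"fingers":0},
  {"dx":-0.58,"dy":-0.72,"dz":-0.35,"fingers":0},
  {"dx":-0.58,"dy":-0.72,"dz":-0.35,"fingers":0},
  {"dx":-0.58,"dy":-0.72,"dz":-0.35,"fingers":0},
  {"dx":-0.58,"dy":-0.72,"dz":-0.35,"fingers":0},
  {"dx":-0.58,"dy":-0.72,"dz":-0.35,"fingers":0},
])

```text
$.targets[0]: bad value
```

```bash
cat >> h.py <<'E'
np.set_printoptions(precision=4,suppress=True)
def shift(target,yaw):  # world target & tool-x yaw -> tool-axis shares
    o=ctrl.get_obs(); r=R.from_rotvec(o['orientation'])
    d=r.inv().apply(np.array(target)-o['tcp_pos'])/.4
    y=np.radians(yaw); c,s=np.cos(y),np.sin(y)
    t=R.from_matrix(np.array([[c,s,0],[s,-c,0],[0,0,-1]]))
    print(o['time_s'],o['tcp_pos'],'shift',d,'turn',(r.inv()*t).as_rotvec()/np.radians(45),'F',o['contact_force'],o['opening'])
def onplane(cam,pts,z):
    m=ctrl.camera_model(cam); Rt=R.from_rotvec(np.ravel(m['rvec'])).inv(); o=-Rt.apply(np.ravel(m['tvec']))
    for u,v in pts:
        k=Rt.apply([(u-m['cx'])/m['fx'],(v-m['cy'])/m['fy'],1]); print(o+k*(z-o[2])/k[2])
E
python3 - <<'E'
from h import *
shift([.574,.1305,.35],-75.5)
onplane('top',[(272.4,130.3),(317,184)],.21); onplane('top',[(224.2,209.5)],.236); onplane('top',[(196.5,105.2)],.282)
E
```

```text
0.1 [ 0.2628 -0.5386  0.2131] shift [-1.163  -1.4327 -0.34  ] turn [-0.      0.0022  0.2556] F [0.1649 0.419  0.0357] 0.9994442407343809
[0.5623 0.0437 0.21  ]
[ 0.4924 -0.012   0.21  ]
[0.4588 0.1033 0.236 ]
[0.5745 0.1306 0.282 ]
```

Request:
drive_tool([
  {"dx":0,"dy":0,"dz":-0.35,"rx":0,"ry":0,"rz":0,"fingers":0},
  {"dx":0,"dy":0,"dz":-0.35,"rx":0,"ry":0,"rz":0,"fingers":0},
  {"dx":-0.15,"dy":-0.18,"dz":-0.35,"rx":0,"ry":0,"rz":0,"fingers":0},
  {"dx":-0.58,"dy":-0.72,"dz":-0.35,"rx":0,"ry":0,"rz":0,"fingers":0},
  {"dx":-0.58,"dy":-0.72,"dz":-0.35,"rx":0,"ry":0,"rz":0,"fingers":0},
  {"dx":-0.58,"dy":-0.72,"dz":-0.35,"rx":0,"ry":0,"rz":0,"fingers":0},
  {"dx":-0.58,"dy":-0.72,"dz":-0.35,"rx":0,"ry":0,"rz":0,"fingers":0},
  {"dx":-0.58,"dy":-0.72,"dz":-0.35,"rx":0,"ry":0,"rz":0,"fingers":0},
  {"dx":-0.58,"dy":-0.72,"dz":-0.35,"rx":0,"ry":0,"rz":0,"fingers":0},
  {"dx":-0.58,"dy":-0.72,"dz":-0.35,"rx":0,"ry":0,"rz":0,"fingers":0},
  {"dx":-0.58,"dy":-0.72,"dz":-0.35,"rx":0,"ry":0,"rz":0,"fingers":0},
])

```text
time_s: 1.2
tcp_pos: [0.4208, -0.201, 0.3536]
orientation: [-2.666, 1.658, 0.002]
contact_force: [-0.3, -0.6, -0.2]
opening: 1.002
```

Run:
```python
from h import *
shift([.574,.1305,.35],-75.5)
```

```text
1.2 [ 0.4208 -0.201   0.3536] shift [-0.574  -0.71    0.0113] turn [-0.0011  0.0033  0.2612] F [-0.3085 -0.6159 -0.2105] 1.0016992956622583
```

Request:
drive_tool([
  {"dx":-0.57,"dy":-0.71,"dz":0.01,"rx":0,"ry":0,"rz":0.26,"fingers":0},
  {"dx":-0.57,"dy":-0.71,"dz":0.01,"rx":0,"ry":0,"rz":0.26,"fingers":0},
  {"dx":-0.57,"dy":-0.71,"dz":0.01,"rx":0,"ry":0,"rz":0.26,"fingers":0},
  {"dx":-0.57,"dy":-0.71,"dz":0.01,"rx":0,"ry":0,"rz":0.26,"fingers":0},
  {"dx":-0.57,"dy":-0.71,"dz":0.01,"rx":0,"ry":0,"rz":0.26,"fingers":0},
  {"dx":-0.57,"dy":-0.71,"dz":0.01,"rx":0,"ry":0,"rz":0.26,"fingers":0},
  {"dx":-0.57,"dy":-0.71,"dz":0.01,"rx":0,"ry":0,"rz":0.26,"fingers":0},
  {"dx":-0.57,"dy":-0.71,"dz":0.01,"rx":0,"ry":0,"rz":0.26,"fingers":0},
  {"dx":-0.57,"dy":-0.71,"dz":0.01,"rx":0,"ry":0,"rz":0.26,"fingers":0},
  {"dx":-0.57,"dy":-0.71,"dz":0.01,"rx":0,"ry":0,"rz":0.26,"fingers":0},
])

```text
time_s: 2.2
tcp_pos: [0.5746, 0.1282, 0.3497]
orientation: [-2.485, 1.922, 0.004]
contact_force: [-0.9, 0.0, -0.5]
opening: 0.998
```

Run:
```python
from h import *
shift([.574,.1305,.267],-75.5)
o=ctrl.get_obs();p,d=ctrl.read_camera('wrist');cv2.imwrite('pics/w1.png',p);np.save('w1.npy',d)
```

```text
2.2 [0.5746 0.1282 0.3497] shift [-0.0056 -0.0003  0.2068] turn [0.0016 0.0024 0.0016] F [-0.9456  0.0078 -0.4944] 0.9984900020874473
```

View pics/w1.png

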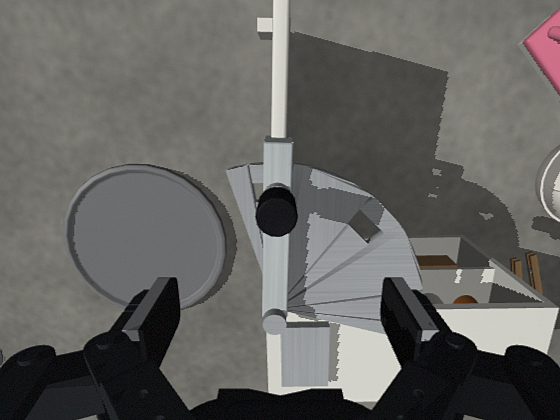

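The wrist view shows the knob top at about (276,210), centred between the fingers, with the hinge cap at (274,320).

Run:
```python
from h import *
print(world('wrist',np.load('w1.npy'),[(276,208),(274,320)],ctrl.get_obs()))
```

```text
[[0.5812 0.1312 0.2817]
 [0.4622 0.1033 0.2359]]
```

Request:
drive_tool([
  {"dx":-0.005,"dy":0,"dz":0.1,"rx":0,"ry":0,"rz":0,"fingers":0},
  {"dx":-0.005,"dy":0,"dz":0.1,"rx":0,"ry":0,"rz":0,"fingers":0},
])

```text
time_s: 2.45
tcp_pos: [0.5702, 0.1275, 0.3056]
orientation: [2.477, -1.922, -0.013]
contact_force: [-0.4, -0.4, 0.1]
opening: 1.002
```

Run:
```python
from h import *
shift([.576,.131,.267],-75.5)
```

```text
2.45 [0.5702 0.1275 0.3056] shift [-0.0046 -0.0173  0.0964] turn [ 0.0127  0.0035 -0.0023] F [-0.4389 -0.4181  0.0868] 1.0015633664412273
```

Request:
drive_tool([
  {"dx":-0.005,"dy":-0.017,"dz":0.05,"rx":0.012,"ry":0.003,"rz":0,"fingers":0},
  {"dx":-0.005,"dy":-0.017,"dz":0.096,"rx":0.012,"ry":0.003,"rz":0,"fingers":0},
  {"dx":-0.005,"dy":-0.017,"dz":0.096,"rx":0.012,"ry":0.003,"rz":0,"fingers":0},
  {"dx":-0.005,"dy":-0.017,"dz":0.096,"rx":0.012,"ry":0.003,"rz":0,"fingers":0},
])

```text
time_s: 2.85
tcp_pos: [0.576, 0.1302, 0.2684]
orientation: [2.481, -1.927, -0.001]
contact_force: [0.5, 0.3, 0.5]
opening: 1.002
```

Run:
```python
from h import *
shift([.576,.131,.267],-75.5)
o=ctrl.get_obs();p,d=ctrl.read_camera('wrist');cv2.imwrite('pics/w2.png',p);np.save('w2.npy',d)
```

```text
2.85 [0.576  0.1302 0.2684] shift [-0.0019 -0.0004  0.0034] turn [ 0.0004  0.0002 -0.0037] F [0.4547 0.2904 0.5282] 1.0021746735704704
```

View pics/w2.png

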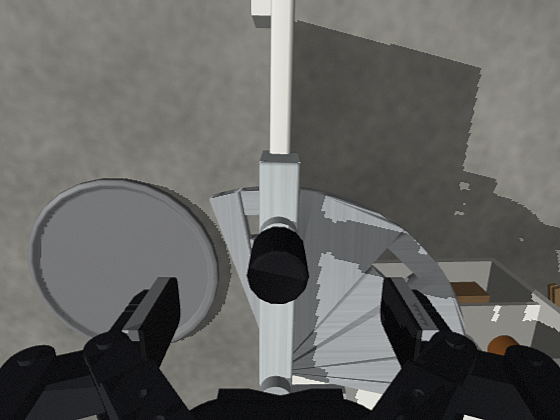

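The knob at (278,265) is between the pads. Closing on it now.

Request:
drive_tool([
  {"dx":0,"dy":0,"dz":0,"rx":0,"ry":0,"rz":0,"fingers":255},
  {"dx":0,"dy":0,"dz":0,"rx":0,"ry":0,"rz":0,"fingers":255},
  {"dx":0,"dy":0,"dz":0,"rx":0,"ry":0,"rz":0,"fingers":255},
  {"dx":0,"dy":0,"dz":0,"rx":0,"ry":0,"rz":0,"fingers":255},
  {"dx":0,"dy":0,"dz":0,"rx":0,"ry":0,"rz":0,"fingers":255},
  {"dx":0,"dy":0,"dz":0,"rx":0,"ry":0,"rz":0,"fingers":255},
  {"dx":0,"dy":0,"dz":0,"rx":0,"ry":0,"rz":0,"fingers":255},
  {"dx":0,"dy":0,"dz":0,"rx":0,"ry":0,"rz":0,"fingers":255},
], force=50)

```text
time_s: 3.7
tcp_pos: [0.5765, 0.1304, 0.2688]
orientation: [-2.481, 1.926, -0.001]
contact_force: [-0.2, -0.0, -0.1]
opening: -0.003
```

Run:
```python
from h import *
shift([.576,.131,.267],-75.5)
```

```text
3.7 [0.5765 0.1304 0.2688] shift [-0.0017  0.0009  0.0045] turn [-0.0012  0.     -0.0034] F [-0.2293 -0.0456 -0.1404] -0.002543607567371956
```

The fingers shut completely without holding the knob. Looking at why.

Run:
```python
from h import *
ims=[]
for c in('wrist','scene','top'):
    p,d=ctrl.read_camera(c); ims.append(p); np.save(f'{c}3.npy',d)
cv2.imwrite('pics/w3.png',ims[0])
a=cv2.resize(ims[1][60:220,270:490],(400,291));b=cv2.resize(ims[2][40:200,100:320],(400,291));cv2.imwrite('pics/st3.png',np.hstack([a,b]))
```

```text
(no output)
```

View pics/w3.png

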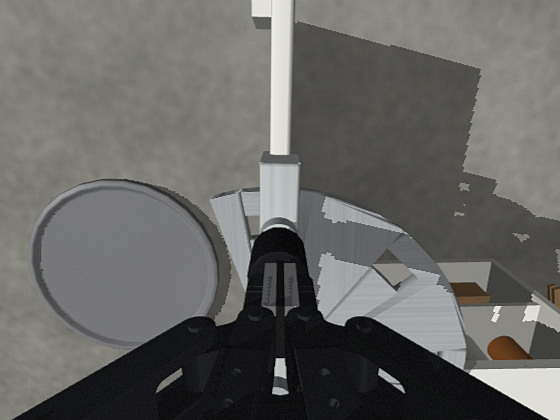

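View pics/st3.png

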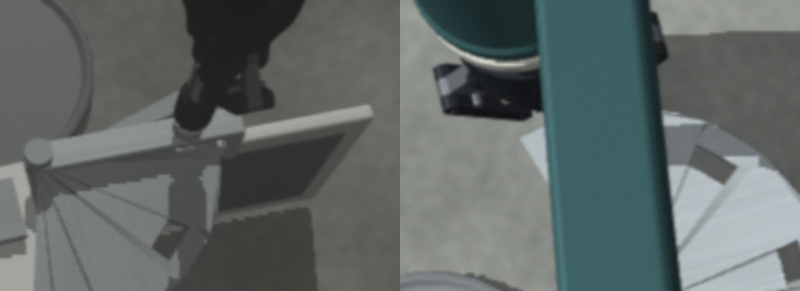

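Run:
```python
from h import *
o=ctrl.get_obs(); m=ctrl.camera_model('wrist'); print({k:m[k] for k in('fx','fy','cx','cy')})
T=np.linalg.inv(np.array(m['mount']))
for p in([0,0,0],[0,0,.019],[0,0,-.0135]):
    c=T[:3,:3]@p+T[:3,3]; print(p,m['cx']+m['fx']*c[0]/c[2],m['cy']+m['fy']*c[1]/c[2])
for n in('w2','wrist3'):
    d=np.load(n+'.npy'); print(n)
    vs=list(range(225,312,6)); 
    for u in (262,272,288):
        w=world('wrist',d,[(u,v) for v in vs],o); print(u); print(np.c_[vs,w])
p=cv2.imread('pics/w3.png')[200:340,200:360];cv2.imwrite('pics/w3c.png',cv2.resize(cv2.convertScaleAbs(p,alpha=2.5),None,fx=4.5,fy=4,interpolation=2))
```

```text
{'fx': 349.748000835714, 'fy': 349.748000835714, 'cx': 279.84886838285513, 'cy': 211.61958615503124}
[0, 0, 0] 277.90944062496936 262.9772034225234
[0, 0, 0.019] 278.0616801084869 247.57354160269318
[0, 0, -0.0135] 277.7808174438082 275.9913567749915
w2
262
[[225.       0.5796   0.1414   0.2289]
 [231.       0.5848   0.1415   0.252 ]
 [237.       0.5851   0.1411   0.2611]
 [243.       0.5855   0.1408   0.2695]
 [249.       0.5857   0.1405   0.2771]
 [255.       0.5844   0.14     0.2808]
 [261.       0.5821   0.1394   0.2821]
 [267.       0.5793   0.1387   0.2824]
 [273.       0.5761   0.1379   0.2821]
 [279.       0.573    0.1372   0.282 ]
 [285.       0.57     0.1365   0.2821]
 [291.       0.5667   0.1357   0.282 ]
 [297.       0.5632   0.1349   0.2814]
 [303.       0.5248   0.1285   0.2261]
 [309.       0.5204   0.1274   0.2262]]
272
[[225.       0.5843   0.1361   0.2377]
 [231.       0.5885   0.1367   0.2583]
 [237.       0.5884   0.1365   0.2661]
 [243.       0.5886   0.1364   0.2742]
 [249.       0.5883   0.1362   0.2803]
 [255.       0.5858   0.1356   0.2814]
 [261.       0.583
[... 2000 characters left out ...]
      0.5865   0.1349   0.3178]
 [303.       0.5865   0.1349   0.3218]
 [309.       0.5851   0.1345   0.3231]]
288
[[225.       0.5859   0.1269   0.2357]
 [231.       0.589    0.1281   0.2541]
 [237.       0.5888   0.1283   0.2621]
 [243.       0.5889   0.1285   0.2703]
 [249.       0.589    0.1287   0.2776]
 [255.       0.5875   0.1284   0.281 ]
 [261.       0.5849   0.1277   0.2817]
 [267.       0.5882   0.1289   0.2946]
 [273.       0.5879   0.1289   0.2994]
 [279.       0.5879   0.129    0.3045]
 [285.       0.5877   0.1291   0.3088]
 [291.       0.5879   0.1292   0.3136]
 [297.       0.5877   0.1293   0.3175]
 [303.       0.5877   0.1294   0.3214]
 [309.       0.5865   0.1291   0.3232]]
```

View pics/w3c.png

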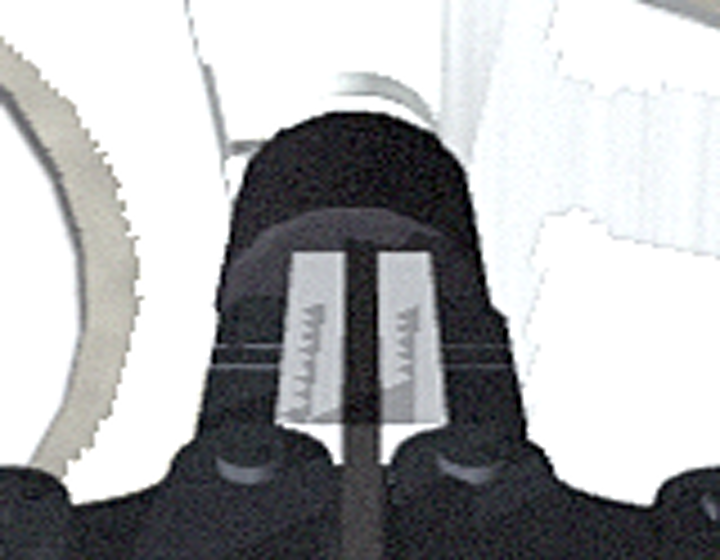

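The depth data shows the shut fingertips at z≈0.291, above the knob top at 0.282. So the tips are about 40 mm further back than stated (TCP was at 0.269). I'll open, go down 38 mm and look.

Request:
drive_tool([
  {"dx":0,"dy":0,"dz":0,"rx":0,"ry":0,"rz":0,"fingers":0},
  {"dx":0,"dy":0,"dz":0,"rx":0,"ry":0,"rz":0,"fingers":0},
  {"dx":0,"dy":0,"dz":0,"rx":0,"ry":0,"rz":0,"fingers":0},
  {"dx":0,"dy":0,"dz":0,"rx":0,"ry":0,"rz":0,"fingers":0},
  {"dx":0,"dy":0,"dz":0,"rx":0,"ry":0,"rz":0,"fingers":0},
  {"dx":0,"dy":0,"dz":0,"rx":0,"ry":0,"rz":0,"fingers":0},
  {"dx":0,"dy":0,"dz":0.05,"rx":0,"ry":0,"rz":0,"fingers":0},
  {"dx":0,"dy":0,"dz":0.095,"rx":0,"ry":0,"rz":0,"fingers":0},
  {"dx":0,"dy":0,"dz":0.095,"rx":0,"ry":0,"rz":0,"fingers":0},
  {"dx":0,"dy":0,"dz":0.095,"rx":0,"ry":0,"rz":0,"fingers":0},
])

```text
time_s: 4.85
tcp_pos: [0.5765, 0.1304, 0.2309]
orientation: [-2.481, 1.926, -0.0]
contact_force: [0.4, 0.2, 0.0]
opening: 1.0
```

Run:
```python
from h import *
shift([.576,.131,.230],-75.5)
o=ctrl.get_obs();p,d=ctrl.read_camera('wrist');cv2.imwrite('pics/w4.png',p);np.save('w4.npy',d)
q,e=ctrl.read_camera('scene');cv2.imwrite('pics/s4.png',cv2.resize(q[40:220,270:510],None,fx=3,fy=3))
```

```text
4.85 [0.5765 0.1304 0.2309] shift [-0.0017  0.0009  0.0024] turn [-0.0006  0.0001 -0.0035] F [0.4142 0.2398 0.0454] 0.9995172985781019
```

View pics/w4.png

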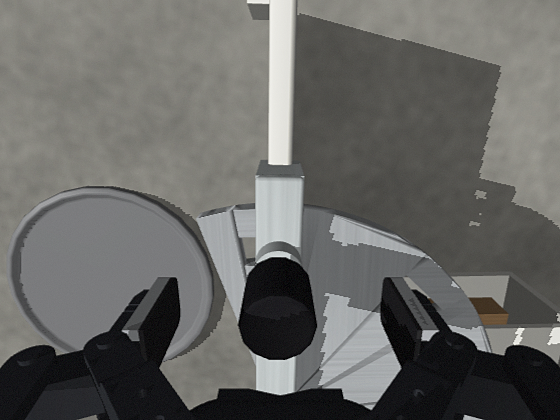

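View pics/s4.png

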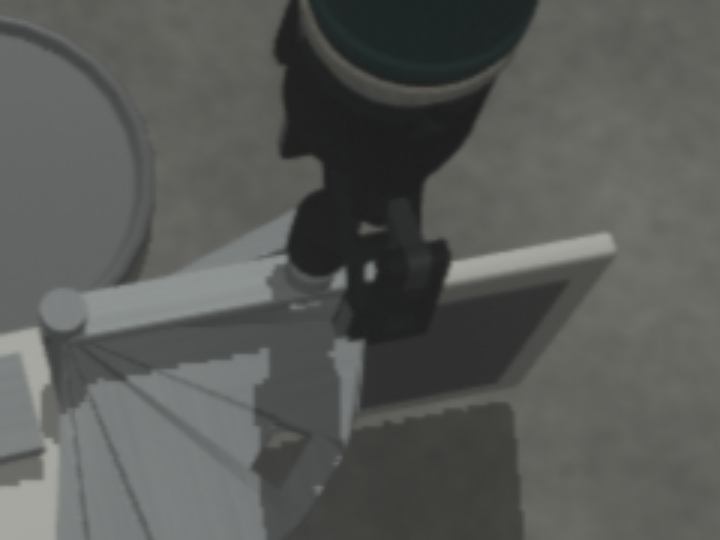

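The knob is now between the finger pads. Closing again.

Request:
drive_tool([
  {"dx":0,"dy":0,"dz":0,"rx":0,"ry":0,"rz":0,"fingers":255},
  {"dx":0,"dy":0,"dz":0,"rx":0,"ry":0,"rz":0,"fingers":255},
  {"dx":0,"dy":0,"dz":0,"rx":0,"ry":0,"rz":0,"fingers":255},
  {"dx":0,"dy":0,"dz":0,"rx":0,"ry":0,"rz":0,"fingers":255},
  {"dx":0,"dy":0,"dz":0,"rx":0,"ry":0,"rz":0,"fingers":255},
  {"dx":0,"dy":0,"dz":0,"rx":0,"ry":0,"rz":0,"fingers":255},
], force=50)

```text
time_s: 5.55
tcp_pos: [0.5775, 0.1307, 0.2324]
orientation: [-2.479, 1.925, -0.003]
contact_force: [-1.8, 1.7, 3.7]
opening: 0.336
```

Run:
```python
from h import *
shift([.576,.131,.230],-75.5)
o=ctrl.get_obs();p,d=ctrl.read_camera('wrist');cv2.imwrite('pics/w5.png',p);np.save('w5.npy',d)
```

```text
5.55 [0.5775 0.1307 0.2324] shift [-0.0017  0.0035  0.006 ] turn [-0.0043 -0.0001 -0.0036] F [-1.7598  1.726   3.7053] 0.33614946764392317
```

View pics/w5.png

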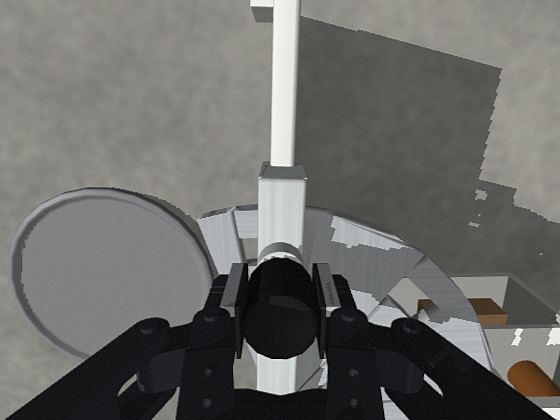

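Gripped: the opening is 0.336, about 29 mm. Lifting 18 mm.

Request:
drive_tool([
  {"dx":0,"dy":0,"dz":-0.02,"rx":0,"ry":0,"rz":0,"fingers":255},
  {"dx":0,"dy":0,"dz":-0.045,"rx":0,"ry":0,"rz":0,"fingers":255},
  {"dx":0,"dy":0,"dz":-0.045,"rx":0,"ry":0,"rz":0,"fingers":255},
  {"dx":0,"dy":0,"dz":-0.045,"rx":0,"ry":0,"rz":0,"fingers":255},
  {"dx":0,"dy":0,"dz":-0.045,"rx":0,"ry":0,"rz":0,"fingers":255},
])

```text
time_s: 6.1
tcp_pos: [0.5774, 0.1307, 0.2499]
orientation: [-2.479, 1.925, -0.003]
contact_force: [1.9, 0.6, -5.9]
opening: 0.335
```

Run:
```python
from h import *
shift([.576,.131,.249],-75.5)
o=ctrl.get_obs();p,d=ctrl.read_camera('wrist');cv2.imwrite('pics/w6.png',p)
print(world('wrist',d,[(279,v) for v in range(225,360,10)],o))
# arc plan, current pose as start; hinge (.459,.1025), keep radius
h=np.array([.459,.1025]); v=o['tcp_pos'][:2]-h; print(np.hypot(*v),np.degrees(np.arctan2(v[1],v[0])))
r0=R.from_rotvec(o['orientation'])
for a in range(-5,-50,-5):
    t=R.from_euler('z',a,degrees=True).apply([*v,0]); d_=np.append(h+t[:2]-o['tcp_pos'][:2],0)
    print(a,r0.inv().apply(d_)/.4,'rz',-a/45)
```

```text
6.1 [0.5774 0.1307 0.2499] shift [-0.0016  0.0031  0.0022] turn [-0.0038  0.     -0.0036] F [ 1.9071  0.5759 -5.8778] 0.3348198331955888
[[0.5887 0.1331 0.2259]
 [0.5862 0.1324 0.2346]
 [0.582  0.1313 0.2378]
 [0.5791 0.1306 0.2441]
 [0.5886 0.133  0.2749]
 [0.5886 0.1329 0.2838]
 [0.5886 0.1329 0.2918]
 [0.5881 0.1328 0.2979]
 [0.5847 0.1319 0.2991]
 [0.5804 0.1308 0.2987]
 [0.5763 0.1298 0.2989]
 [0.5723 0.1288 0.2992]
 [0.5673 0.1275 0.2983]
 [0.5627 0.1263 0.2983]]
0.12166783731944832 13.403336663465085
-5 [ 0.0265  0.0016 -0.    ] rz 0.1111111111111111
-10 [ 0.0527  0.0055 -0.    ] rz 0.2222222222222222
-15 [ 0.0785  0.0116 -0.    ] rz 0.3333333333333333
-20 [ 0.1037  0.02   -0.0001] rz 0.4444444444444444
-25 [ 0.1281  0.0306 -0.0001] rz 0.5555555555555556
-30 [ 0.1514  0.0432 -0.0001] rz 0.6666666666666666
-35 [ 0.1735  0.0579 -0.0002] rz 0.7777777777777778
-40 [ 0.1943  0.0743 -0.0002] rz 0.8888888888888888
-45 [ 0.2136  0.0926 -0.0003] rz 1.0
```

View pics/w6.png

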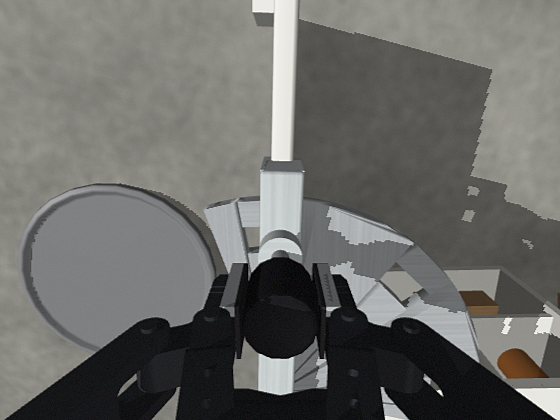

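The knob top is at 0.299, so the lift is about 17 mm. The upward-pull reaction is 5.9 N, which matches the spring. The middle slot is 43° clockwise about the hinge.

Request:
drive_tool([
  {"dx":0.013,"dy":0.0005,"dz":0,"rx":0,"ry":0,"rz":0.055,"fingers":255},
  {"dx":0.0265,"dy":0.0016,"dz":0,"rx":0,"ry":0,"rz":0.111,"fingers":255},
  {"dx":0.0527,"dy":0.0055,"dz":0,"rx":0,"ry":0,"rz":0.222,"fingers":255},
  {"dx":0.0785,"dy":0.0116,"dz":0,"rx":0,"ry":0,"rz":0.333,"fingers":255},
  {"dx":0.1037,"dy":0.02,"dz":0,"rx":0,"ry":0,"rz":0.444,"fingers":255},
  {"dx":0.1281,"dy":0.0306,"dz":0,"rx":0,"ry":0,"rz":0.556,"fingers":255},
  {"dx":0.1514,"dy":0.0432,"dz":0,"rx":0,"ry":0,"rz":0.667,"fingers":255},
  {"dx":0.1735,"dy":0.0579,"dz":0,"rx":0,"ry":0,"rz":0.778,"fingers":255},
  {"dx":0.19,"dy":0.0705,"dz":0,"rx":0,"ry":0,"rz":0.867,"fingers":255},
  {"dx":0.2,"dy":0.0795,"dz":0,"rx":0,"ry":0,"rz":0.92,"fingers":255},
  {"dx":0.206,"dy":0.085,"dz":0,"rx":0,"ry":0,"rz":0.955,"fingers":255},
  {"dx":0.206,"dy":0.085,"dz":0,"rx":0,"ry":0,"rz":0.955,"fingers":255},
])

```text
time_s: 7.35
tcp_pos: [0.5639, 0.042, 0.2493]
orientation: [-1.602, 2.701, -0.0]
contact_force: [0.3, -1.6, -6.2]
opening: 0.338
```

Run:
```python
from h import *
shift([.5633,.0433,.2499],-118.6)
o=ctrl.get_obs();p,d=ctrl.read_camera('wrist');cv2.imwrite('pics/w7.png',p)
w=world('wrist',d,[(279,v) for v in (265,275,285,310,320,330)],o); print(w)
h=np.array([.459,.1025]); v=o['tcp_pos'][:2]-h; print(np.hypot(*v),np.degrees(np.arctan2(v[1],v[0])))
q,e=ctrl.read_camera('scene');cv2.imwrite('pics/s7.png',cv2.resize(q[60:280,250:510],None,fx=2.7,fy=2.7))
```

```text
7.35 [0.5639 0.042  0.2493] shift [-0.0022  0.003  -0.0015] turn [-0.001   0.001  -0.0014] F [ 0.3109 -1.5611 -6.2345] 0.3383479682227326
[[0.5745 0.0355 0.2746]
 [0.5744 0.0355 0.2832]
 [0.5744 0.0355 0.2911]
 [0.5689 0.0385 0.2982]
 [0.5651 0.0406 0.2981]
 [0.5612 0.0427 0.298 ]]
0.1211312170093662 -29.977027481132346
```

View pics/w7.png

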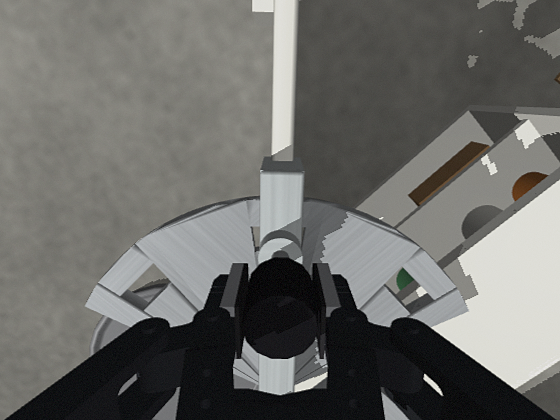

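View pics/s7.png

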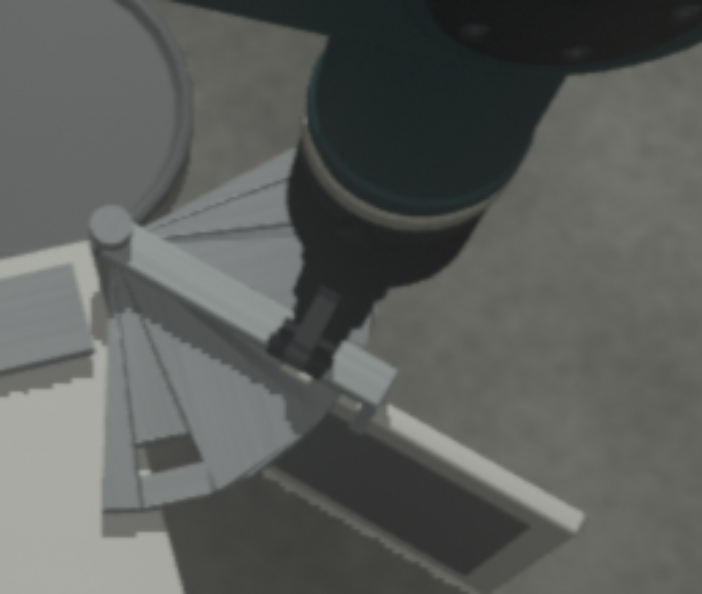

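The arm stands over the middle slot, at about -30° with the target at -29.6°. Lowering while still holding.

Request:
drive_tool([
  {"dx":-0.002,"dy":0.003,"dz":0.015,"rx":0,"ry":0,"rz":0,"fingers":255},
  {"dx":-0.002,"dy":0.003,"dz":0.03,"rx":0,"ry":0,"rz":0,"fingers":255},
  {"dx":-0.002,"dy":0.003,"dz":0.04,"rx":0,"ry":0,"rz":0,"fingers":255},
  {"dx":-0.002,"dy":0.003,"dz":0.04,"rx":0,"ry":0,"rz":0,"fingers":255},
])

```text
time_s: 7.85
tcp_pos: [0.5644, 0.043, 0.233]
orientation: [-1.605, 2.699, -0.004]
contact_force: [3.0, -3.4, -3.5]
opening: 0.339
```

Run:
```python
from h import *
shift([.5633,.0433,.2499],-118.6)
o=ctrl.get_obs();p,d=ctrl.read_camera('wrist')
print(world('wrist',d,[(279,v) for v in (265,275,285,310,320,330)],o))
```

```text
7.85 [0.5644 0.043  0.233 ] shift [ 0.0006  0.0027 -0.0424] turn [-0.0036  0.0005  0.0015] F [ 2.9563 -3.3734 -3.5063] 0.338863421824493
[[0.575  0.0365 0.2583]
 [0.5749 0.0366 0.267 ]
 [0.575  0.0365 0.2752]
 [0.5693 0.0396 0.2818]
 [0.5657 0.0415 0.2821]
 [0.5617 0.0438 0.2817]]
```

The knob top is at 0.282 (home height) with a 3.5 N spring pull, so the pin is in the slot. Releasing and backing off upwards.

Request:
drive_tool([
  {"dx":0,"dy":0,"dz":0,"rx":0,"ry":0,"rz":0,"fingers":0},
  {"dx":0,"dy":0,"dz":0,"rx":0,"ry":0,"rz":0,"fingers":0},
  {"dx":0,"dy":0,"dz":0,"rx":0,"ry":0,"rz":0,"fingers":0},
  {"dx":0,"dy":0,"dz":0,"rx":0,"ry":0,"rz":0,"fingers":0},
  {"dx":0,"dy":0,"dz":0,"rx":0,"ry":0,"rz":0,"fingers":0},
  {"dx":0,"dy":0,"dz":0,"rx":0,"ry":0,"rz":0,"fingers":0},
  {"dx":0,"dy":0,"dz":-0.05,"rx":0,"ry":0,"rz":0,"fingers":0},
  {"dx":0,"dy":0,"dz":-0.15,"rx":0,"ry":0,"rz":0,"fingers":0},
  {"dx":0,"dy":0,"dz":-0.25,"rx":0,"ry":0,"rz":0,"fingers":0},
  {"dx":0,"dy":0,"dz":-0.3,"rx":0,"ry":0,"rz":0,"fingers":0},
  {"dx":0,"dy":0,"dz":-0.3,"rx":0,"ry":0,"rz":0,"fingers":0},
  {"dx":0,"dy":0,"dz":-0.3,"rx":0,"ry":0,"rz":0,"fingers":0},
])

```text
time_s: 9.1
tcp_pos: [0.564, 0.0431, 0.3529]
orientation: [-1.604, 2.699, -0.004]
contact_force: [-1.1, -0.8, -0.3]
opening: 1.004
```

Run:
```python
from h import *
shift([.5633,.0433,.2499],-118.6)
o=ctrl.get_obs();p,d=ctrl.read_camera('wrist');cv2.imwrite('pics/w9.png',p); np.save('w9.npy',d)
w=world('wrist',d,[(u,v) for u in range(240,321,2) for v in range(170,300,2)],o); k=w[(w[:,2]>.275)&(w[:,2]<.31)]
print(len(k),k[:,2].max(),np.median(k[:,2]),(k.max(0)+k.min(0))/2)
```

```text
9.1 [0.564  0.0431 0.3529] shift [0.0005 0.0024 0.2575] turn [-0.0038  0.0006  0.0014] F [-1.1151 -0.7844 -0.2744] 1.003834490025376
332 0.28199858059673194 0.2811921059211525 [0.5627 0.0428 0.2786]
```

View pics/w9.png

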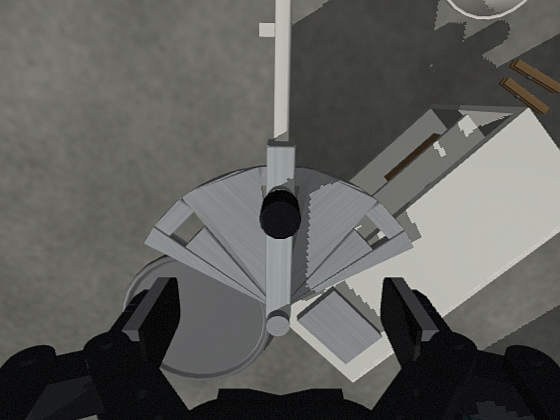

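The knob at (280,212) is home: its top is at 0.282, and on-plate would read 0.294. Its centre is (0.563,0.043), which is -29.8° about the hinge. The other two slots lie symmetrically on either side and the gripper is clear.

```bash
python3 -c "
from bench import ctrl; print(ctrl.close_job())"
```

```text
the job is handed in; nothing more can be done
None
```

I gripped the knob, lifted it about 17 mm with the door wide open, and swung the door about 43° to the middle slot. I then lowered the knob home, let go and raised the gripper clear. The job was handed in at about 9 s.

**Last checks:**
- **Pin:** the knob top stands at z = 0.282 m, which is its home height. It would be about 0.294 m if the pin were resting on the plate.
- **Door:** the knob is at (0.563, 0.043), about -29.8° from the hinge. The middle slot was measured at -29.6°, so the door is at about 0.78 rad.
- **Robot:** the gripper is open and well above everything, with the force reading near zero.

**What went wrong:** the first grasp shut on air above the knob. The wrist camera's depth showed the shut fingertips about 40 mm further back than the interface text says. Nothing was touched, and going 38 mm lower fixed it.

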